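Tare the empty weighing dish on the bench balance

ROBOT

A 7-joint arm with a two-finger parallel gripper is mounted at the origin on a cart in front of the work surface, level with it; the furniture and walls round the work are solid. World frame = base frame: x ahead of the robot, y to its left, z up, the work surface at z = 0. Lengths are in m, angles in degrees, forces in N, time in s.
With the tool pointing down it reaches from about 0.425 to 0.875 m from the base axis. Payload 4.7 kg.
Tool frame: the origin (TCP) lies at the very end of the fingers, on their centre line; the grasp point (between the pads) lies 19 mm behind it (env.grip_point_offset is the distance from the TCP to the grasp point, in m); z points along the fingers, y is the line along which they close (so a half turn about z gives the same grasp; the last joint's range is limited). The gripper opens to 87 mm and grips with 3 to 60 N. Pads are 19 mm wide; open, the fingers measure 117 mm over their backs; the gripper's body (75 mm by 190 mm) begins 51 mm behind the grasp point.
Start: joints at [76.954, 18.392, -4.016, 83.108, 1.295, 78.541, -3.26], TCP at [0.156, -0.631, 0.223] pointing down, gripper open.
Joint ranges: [-163.93, 163.93], [-17.29, 119.83], [-79.2, 71.16], [3.27, 140.29], [-89.18, 269.18], [5.43, 117.66], [-154.24, 154.24]. Speed limits (degrees/s): [147.25, 147.25, 180, 180, 180, 180, 180].

INTERFACE

Orientations are given as [roll, pitch, yaw] about the fixed x, y, z axes, in that order (R = Rz(yaw) Ry(pitch) Rx(roll)).
In Python, from cell import env gives the robot as it stands.
- The arm moves only by the tool jog_arm, never from a script. Its argument "motion" is a list of rows, each an object of numbers: "x", "y", "z": the shift along the tool's x, y, z in cm; "ax", "ay", "az": the turn, a rotation vector about the tool's x, y, z in degrees. In form: [{"x": .., "y": .., "z": .., "ax": .., "ay": .., "az": ..}, ...]. A call has exactly 5 rows; each row shifts and turns the commanded pose from where the row before left it, along the tool's axes as they then stand; what a row does not reach is not made up. A row lasts 1/10 s, in which the tool goes at most 50 mm and 8.59 degrees, less where a joint would pass 70% of its speed; a pose out of reach is approached as far as the arm can. A call is refused whole if a number of a shift passes 5 or a number of a turn 8.59, either way. A call with a gripper value outside its range is refused whole. "claw" is the gripper command: -1 is shut, 1 is fully open, values between are in proportion, set as the call begins (left out, the last holds). The fingers move at their own pace and stop on an object; "squeeze" is the grip in N (left out, the last holds). Time passes only in rows, so rows that do not move let the fingers close, or fill a call up. It gives the time, the measured TCP pose, the force, the opening and the grip force at its end, in the units of the state.
- env.get_obs(): the state, without advancing time (a new reading comes with each control period).
- env.read_camera(name): name is "scene" or "top"; returns the picture (480x640x3 uint8, red, green, blue); there is no depth.
- env.camera_params(name): a dict with "fx", "fy", "cx", "cy" (pixels), "extrinsics" (4x4, takes a point from world to camera coordinates). Camera axes: x right, y up, looking along -z (the intrinsics and any distortion apply to the point x, -y, -z); pixel columns grow to the right and rows downward; lengths in m; the calibration is good to about 2 mm. A picture is of the moment at which its call begins. camera_params takes no time and is no camera call.
- env.sign_off(): hands the job in; it is judged then, once.
The state is a dict: "time_s": time; "qpos": joint angles; "joint_velocities": joint speeds; "effort": joint torques, N m; "tool_pos": TCP position; "tool_rot": TCP orientation; "force": force on the tool from outside, world axes, zero at the start; "wrist_torque": the same for the moment, N m; "grip_width": finger opening in m; "grasp_force": force on a finger pad.
Only numpy, scipy, OpenCV 4.12 (cv2) and the standard library are available. Lean on these libraries where they do the work, as an engineer would, in place of code of your own. Each camera call takes 0.05 s, during which the arm holds its last target. There are 200 camera calls.

TASK

Tare the balance with the empty dish that is on its pan. First push the glass lid of the draught shield fully shut with a fingertip, so that no air moves over the pan; then reach down into the oblong well to the right of the display and gently press the sunken tare key fully down for a moment, and let it come up again. Lift nothing, leave the small round power key alone, keep the dish where it is on the pan and do not disturb the jar, the vial and the tweezers beside the balance.

Things in the scene. Friction and masses are not known exactly. Their poses are not given: they have to be found in the camera images.
- balance: White bench balance, fixed, 330 x 214 mm (x, y). Origin: centre of its underside, on the worktop; x points from its control front to its back, y to its left. Level grey fascia 58 mm up, x -156 to -64 mm: from left to right round power well, display (2 mm proud), oblong tare well. Behind it a glass draught shield 158 mm high, x -38 to 150, y -100 to 100 mm, with the steel pan inside.
- shield_lid (a joint): Glass top lid of the draught shield, sliding level along the balance's x axis: 0 m = shut against the front stop, 0.085 = fully pushed back (open). It stays where it is left; sliding it takes about 1 to 2 N. To shut it, push its ridge towards the balance's front (the balance's -x).
- lid_ridge (a point): Top centre of the aluminium ridge near the front edge of the sliding lid; moves with the lid. Ridge: 12 mm thick (balance x), 90 mm long (y), rounded, standing 20 mm above the lid's glass, on a foot plate 2.5 mm thick that reaches 5 mm before and behind it. The glass runs on 148 mm behind the ridge.
- tare_well_rim (a point): Centre of the mouth of the tare well, level with the fascia (58 mm above the worktop). The well is 36 mm along the balance's x, 52 mm along its y, with straight walls.
- tare_key (a joint): The tare key at the bottom of the oblong well: 0 m = up, 0.004 = fully down. A spring brings it up; it begins to move at about 1.5 N and is fully down at 5 N.
- tare_key_top (a point): Centre of the top face of the tare key, which fills the well's floor (32 mm along the balance's x, 48 mm along y); 15 mm below the well's rim while the key is up. Presses vertically down.
- power_key (a joint): The power key, to be left alone: 0 m = up, 0.004 = fully down.
- power_key_top (a point): Centre of the top of the power key, 16 mm across, 8 mm below the fascia in a round well of 20 mm to the left of the display.
- dish: Loose round lidded glass Petri dish, 94 mm across, 20 mm high, on the weighing pan inside the draught shield. Origin: centre of its underside, 81 mm above the worktop.
- jar: Loose wide jar with a white screw cap, 50 mm across, 77 mm high, on the worktop to the left of the balance. Origin: centre of its underside.
- vial: Loose sample vial with a white cap, 30 mm across, 84 mm high, upright on the worktop to the right of the balance. Origin: centre of its underside.
- tweezers: Loose tweezers with green grips, 111 mm long (along their y), 9 mm high, flat on the worktop in front of the balance. Origin: centre of the underside.
Not all that is in view belongs to the job. There is more than one size of the dish; the one meant has the size given above.

How it is judged (in metres and radians):
On the way, in this order (a step that is already met when the one before it is completed fails the run):
1. the draught shield's lid is pushed shut (value of joint shield_lid below 0.003 m), for 0.2 s.
2. with the lid shut, the tare key is pressed fully down for a moment (value of joint tare_key above 0.0033 m and value of joint shield_lid below 0.003 m), for 0.2 s.
At the end, for the whole second after the job is handed in: Lid shut to within 3 mm; the tare key was pressed at least 3.3 of its 4 mm for 0.2 s with the lid shut and is up again; power key up; dish at rest on the pan within 8 mm of its start; jar, vial and tweezers within 15 mm of theirs (value of joint shield_lid below 0.003 m and value of joint each of tare_key, power_key below 0.0008 m and distance of dish from where it was at the start of the episode below 0.008 m and linear speed of dish below 0.02 m/s and distance of each of jar, vial, tweezers from where it was at the start of the episode below 0.015 m); the robot touches nothing.
It fails at once if the tare key is pressed while the draught shield is open (value of joint tare_key above 0.0015 m and value of joint shield_lid above 0.006 m).
It fails at once if the power key is pressed (value of joint power_key above 0.0015 m).
It fails at once if the balance is pushed hard (over 30 N) (contact force between any of the arm, the fingers and balance above 30 N).
It fails at once if the dish is shifted on the pan or lifted (distance of dish from where it was at the start of the episode above 0.012 m).
It fails at once if the jar, the vial or the tweezers are lifted, knocked or moved (distance of any of jar, vial, tweezers from where it was at the start of the episode above 0.02 m or angle between any of jar, vial's own z axis and vertical above 0.4 rad).
It also fails if it takes over 42 s, if anything falls off the work surface, if the arm or the gripper's body presses on something with over 40 N, if the wrist force passes 120 N, or if a joint passes its speed limit or range.

## Working session

There is one attempt and no reset: what is moved stays moved. The work goes in short steps, Python scripts to look and compute and a tool call to move; the robot and the scene stay as the last step left them, time stands still between calls to the robot, and variables do not carry over. Pictures are saved under pics/ and viewed, at most 10 in all, crops included, and the job is handed in when it is done.

Besides the shell and the picture viewer there is one more tool, called after "Request:" in YAML: its name, and indented under it one key for each argument. jog_arm: Moves the arm, as the interface text tells. Its arguments: {"type":"object","properties":{"motion":{"type":"array"},"claw":{"type":"number"},"squeeze":{"type":"number"}},"required":["motion"]}

```bash
mkdir -p pics; cat > h.py <<'E'
import numpy as np, cv2
from cell import env
def ray(n,u,v):
    p=env.camera_params(n);E=np.array(p["extrinsics"]);R,t=E[:3,:3],E[:3,3]
    d=np.array([(u-p["cx"])/p["fx"],-(v-p["cy"])/p["fy"],-1.]);return -R.T@t,R.T@d
def on(n,u,v,z):
    o,d=ray(n,u,v);return (o+d*(z-o[2])/d[2])
def proj(n,P):
    p=env.camera_params(n);E=np.array(p["extrinsics"]);c=E[:3,:3]@np.array(P)+E[:3,3]
    return p["cx"]-p["fx"]*c[0]/c[2],p["cy"]+p["fy"]*c[1]/c[2]
E
python3 - <<'E'
from h import *
for n in("scene","top"):
    cv2.imwrite(f"pics/{n}0.png",env.read_camera(n)[:,:,::-1]); p=env.camera_params(n); print(n,{k:(np.round(v,3).tolist()) for k,v in p.items() if not isinstance(v,str)}, ray(n,0,0)[0])
o=env.get_obs();print(o)
E
```

```text
scene {'fx': 469.566, 'fy': 469.566, 'cx': 323.33, 'cy': 242.272, 'extrinsics': [[-0.653, -0.757, -0.002, 0.396], [0.591, -0.511, 0.625, -0.351], [-0.474, 0.407, 0.781, -0.729], [0.0, 0.0, 0.0, 1.0]]} [0.12057929 0.41726277 0.78867402]
top {'fx': 465.01, 'fy': 465.01, 'cx': 315.639, 'cy': 238.492, 'extrinsics': [[-0.019, -1.0, -0.016, 0.089], [0.982, -0.022, 0.189, -0.542], [-0.19, -0.012, 0.982, -0.875], [0.0, 0.0, 0.0, 1.0]]} [0.36783697 0.06667496 0.96283985]
{'time_s': 0.1, 'qpos': array([76.95463613, 18.43451776, -4.01487538, 83.17022253,  1.29392328,
       78.54046738, -3.26005342]), 'joint_velocities': array([ 0.07110678, -0.14092562, -0.09894508, -0.16326775,  0.03534462,
        0.00251806,  0.00937824]), 'effort': array([ 4.03115519e-05, -4.92568481e+01, -4.05816240e-01, -3.13397670e+01,
       -6.42352039e-02,  3.94552073e-02,  8.85297936e-05]), 'tool_pos': array([ 0.15546169, -0.63060785,  0.22155388]), 'tool_rot': array([-1.79899964e+02,  4.71879554e-03,  1.38541228e+01]), 'force': array([-0.4730452 , -0.57962851, -0.03128569]), 'wrist_torque': array([ 0.02457972,  0.01813199, -0.00246608]), 'grasp_force': 0.0, 'grip_width': 0.08681777134626036}
```

View pics/scene0.png

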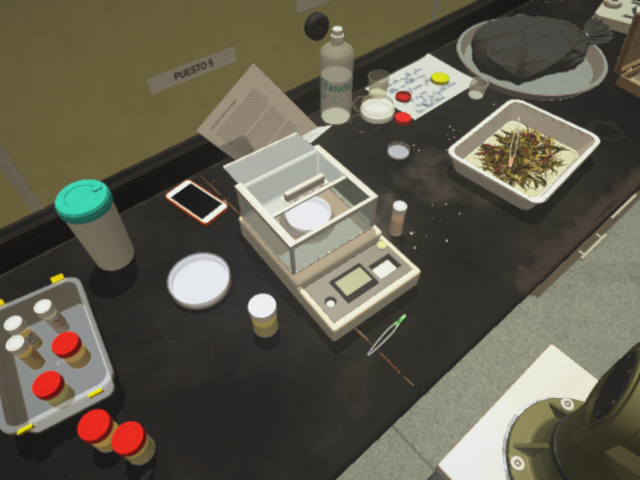

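View pics/top0.png

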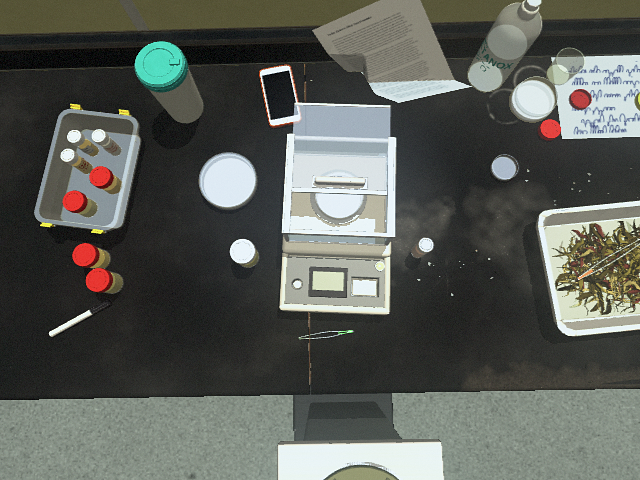

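The balance is square to the robot. In the top view the ridge is at about (340,182), the tare well at (365,287) and the power key at (297,284). In the scene view the ridge is at about (304,188), the tare well at (384,269) and the power key at (330,302). Next I'll zoom in and measure.

```bash
python3 - <<'E'
from h import *
a=cv2.imread("pics/top0.png")[90:325,265:410]; b=cv2.imread("pics/scene0.png")[125:340,225:425]
a=cv2.resize(a,None,fx=2.5,fy=2.5,interpolation=3);b=cv2.resize(b,None,fx=2.1,fy=2.1,interpolation=3)
c=np.zeros((590,790,3),np.uint8);c[:a.shape[0],:a.shape[1]]=a;c[:b.shape[0],365:365+b.shape[1]]=b
cv2.imwrite("pics/c.png",c)
for n,u,v,z in [("top",365,287,.043),("scene",384,269,.043),("top",297,284,.05),("scene",330,302,.05),("top",340,180,.18),("scene",304,187,.18),("top",281,312,.058),("top",390,312,.058),("top",427,241,.084),("top",243,246,.077)]:
    print(n,u,v,on(n,u,v,z).round(3))
def two(a,b):
    o1,d1=ray("top",*a);o2,d2=ray("scene",*b);s=np.linalg.lstsq(np.c_[d1,-d2],o2-o1,rcond=None)[0]
    return (o1+s[0]*d1).round(4),(o2+s[1]*d2).round(4)
print(two((340,180),(304,187)))
E
```

```text
top 365 287 [ 0.446 -0.017  0.043]
scene 384 269 [ 0.446 -0.017  0.043]
top 297 284 [0.454 0.116 0.05 ]
scene 330 302 [0.455 0.114 0.05 ]
top 340 180 [0.623 0.032 0.18 ]
scene 304 187 [0.611 0.042 0.18 ]
top 281 312 [0.4   0.147 0.058]
top 390 312 [ 0.396 -0.062  0.058]
top 427 241 [ 0.528 -0.136  0.084]
top 243 246 [0.527 0.219 0.077]
(array([0.6289, 0.0307, 0.1604]), array([0.6276, 0.0296, 0.16  ]))
```

View pics/c.png

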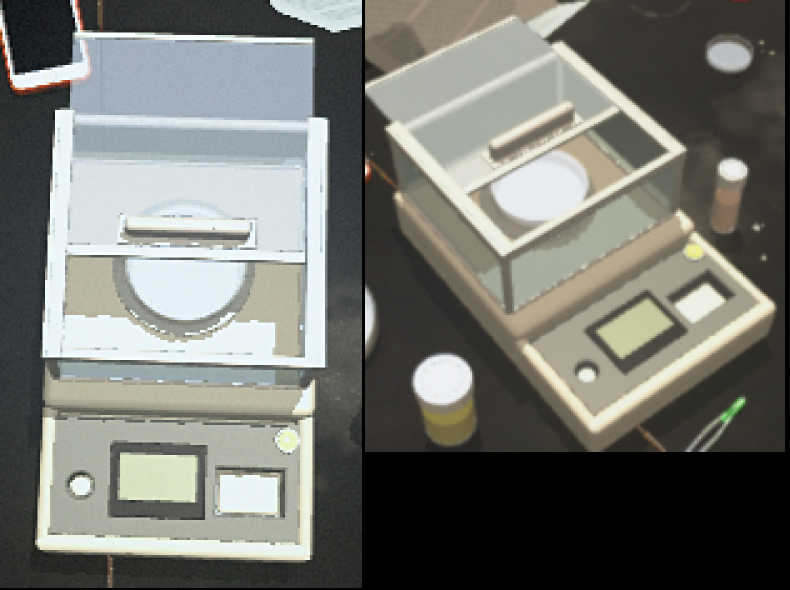

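```bash
cat >> h.py <<'E'
def two(a,b):
    o1,d1=ray("top",*a);o2,d2=ray("scene",*b);s=np.linalg.lstsq(np.c_[d1,-d2],o2-o1,rcond=None)[0]
    return ((o1+s[0]*d1+o2+s[1]*d2)/2).round(4), np.linalg.norm(o1+s[0]*d1-o2-s[1]*d2).round(4)
E
python3 - <<'E'
from h import *
T=lambda x,y:(265+(x+.5)/2.5-.5,90+(y+.5)/2.5-.5); S=lambda x,y:(225+(x-365+.5)/2.1-.5,125+(y+.5)/2.1-.5)
for n,t,s in [("ridge L",(125,220),(491,149)),("ridge R",(250,222),(573,104)),("frame FL",(43,358),(510,248)),("frame FR",(325,364),(684,152)),("lid back R",(313,38),(517,17)),("bar R",(303,257),(617,111)),("bar L",(66,250),(468,190)),("front R bottom fascia",(310,557),(773,305)),("key",(249,493),(701,301)),("power",(80,484),(586,373))]:
    print(n,two(T(*t),S(*s)))
E
```

```text
ridge L (array([0.6313, 0.0748, 0.1648]), np.float64(0.0039))
ridge R (array([ 0.6259, -0.0148,  0.1678]), np.float64(0.0057))
frame FL (array([0.5306, 0.1337, 0.1688]), np.float64(0.0044))
frame FR (array([ 0.5274, -0.0648,  0.1473]), np.float64(0.0014))
lid back R (array([ 0.7759, -0.0693,  0.1488]), np.float64(0.0047))
bar R (array([ 0.6056, -0.0532,  0.1493]), np.float64(0.0032))
bar L (array([0.6109, 0.1171, 0.1592]), np.float64(0.0057))
front R bottom fascia (array([ 0.3951, -0.06  ,  0.0542]), np.float64(0.0004))
key (array([ 0.4447, -0.0162,  0.0485]), np.float64(0.0021))
power (array([0.4543, 0.1161, 0.0522]), np.float64(0.0018))
```

Request:
jog_arm:
  motion:
    - {"z":-4,"az":5}
    - {"x":3,"y":-3,"az":5}
    - {"x":3,"y":-3,"az":5}
    - {"x":3,"y":-3}
    - {"x":3,"y":-3}
  claw: -1

```text
$.motion[0]: bad value
```

Request:
jog_arm:
  motion:
    - {"x":0,"y":0,"z":-4,"ax":0,"ay":0,"az":5}
    - {"x":3,"y":-3,"z":0,"ax":0,"ay":0,"az":5}
    - {"x":3,"y":-3,"z":0,"ax":0,"ay":0,"az":5}
    - {"x":3,"y":-3,"z":0,"ax":0,"ay":0,"az":0}
    - {"x":3,"y":-3,"z":0,"ax":0,"ay":0,"az":0}
  claw: -1

```text
time_s: 0.6
tool_pos: [0.2705, -0.5046, 0.2622]
tool_rot: [-180.0, 0.0, -1.2]
force: [0.1, -0.8, 0.3]
grip_width: 0.0547
grasp_force: 0.0
```

Request:
jog_arm:
  motion:
    - {"x":2.8,"y":-3.6,"z":0,"ax":0,"ay":0,"az":0}
    - {"x":2.8,"y":-3.6,"z":0,"ax":0,"ay":0,"az":0}
    - {"x":2.8,"y":-3.6,"z":0,"ax":0,"ay":0,"az":0}
    - {"x":2.8,"y":-3.6,"z":0,"ax":0,"ay":0,"az":0}
    - {"x":2.8,"y":-3.6,"z":0,"ax":0,"ay":0,"az":0}

```text
time_s: 1.1
tool_pos: [0.414, -0.3272, 0.2623]
tool_rot: [180.0, 0.0, -1.2]
force: [0.3, -0.4, -0.9]
grip_width: 0.0152
grasp_force: 0.0
```

Request:
jog_arm:
  motion:
    - {"x":2.8,"y":-3.6,"z":0,"ax":0,"ay":0,"az":0}
    - {"x":2.8,"y":-3.6,"z":0,"ax":0,"ay":0,"az":0}
    - {"x":2.8,"y":-3.6,"z":0,"ax":0,"ay":0,"az":0}
    - {"x":2.8,"y":-3.6,"z":0,"ax":0,"ay":0,"az":0}
    - {"x":2.8,"y":-3.6,"z":0,"ax":0,"ay":0,"az":0}

```text
time_s: 1.6
tool_pos: [0.5575, -0.1503, 0.2623]
tool_rot: [180.0, 0.0, -1.2]
force: [0.2, -0.2, -0.4]
grip_width: 0.0007
grasp_force: 0.0
```

Request:
jog_arm:
  motion:
    - {"x":2.2,"y":-3.6,"z":0,"ax":0,"ay":0,"az":0}
    - {"x":2.2,"y":-3.6,"z":0,"ax":0,"ay":0,"az":0}
    - {"x":2.2,"y":-3.6,"z":0,"ax":0,"ay":0,"az":0}
    - {"x":2.2,"y":-3.6,"z":0,"ax":0,"ay":0,"az":0}
    - {"x":2.3,"y":-3.6,"z":0,"ax":0,"ay":0,"az":0}

```text
time_s: 2.1
tool_pos: [0.6719, 0.0272, 0.262]
tool_rot: [180.0, 0.1, -1.2]
force: [1.3, -0.4, 0.1]
grip_width: 0.0005
grasp_force: 0.0
```

Request:
jog_arm:
  motion:
    - {"x":0,"y":0,"z":3,"ax":0,"ay":0,"az":0}
    - {"x":0,"y":0,"z":2,"ax":0,"ay":0,"az":0}
    - {"x":0,"y":0,"z":1.5,"ax":0,"ay":0,"az":0}
    - {"x":0,"y":0,"z":0.7,"ax":0,"ay":0,"az":0}
    - {"x":0,"y":0,"z":0,"ax":0,"ay":0,"az":0}

```text
time_s: 2.6
tool_pos: [0.6709, 0.0253, 0.1895]
tool_rot: [180.0, 0.1, -1.2]
force: [1.2, -0.3, 1.1]
grip_width: 0.0007
grasp_force: 0.0
```

```bash
python3 - <<'E'
from h import *
o=env.get_obs();print(o["tool_pos"],o["force"])
ims=[]
for n,c in (("scene",(125,225)),("top",(110,265))):
    im=env.read_camera(n)[:,:,::-1];u,v=proj(n,o["tool_pos"]);print(n,u,v)
    ims.append(cv2.resize(im[c[0]:c[0]+150,c[1]:c[1]+150],None,fx=2.6,fy=2.6,interpolation=3))
cv2.imwrite("pics/d.png",np.hstack(ims))
E
```

```text
[0.67090679 0.02534446 0.18952785] [ 1.17358938 -0.32096177  1.13211359]
scene 290.6943059673293 162.54644791823594
top 342.93114769052437 151.83697734710287
```

View pics/d.png

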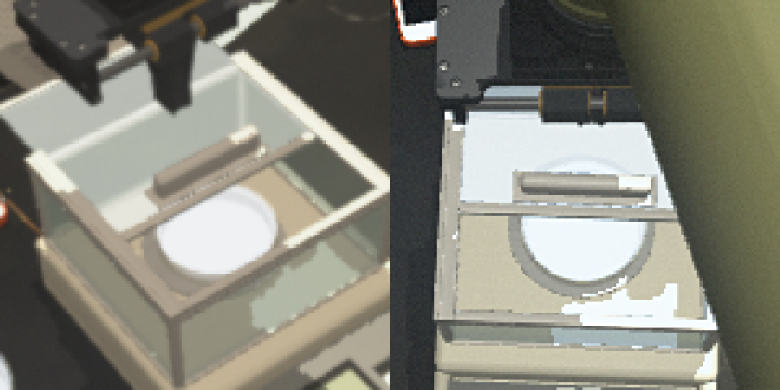

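The fingertip is behind the ridge and clear of it (scene crop: tip at about (175,108), ridge at (205,162)). I'll lower it and feel for the glass.

Request:
jog_arm:
  motion:
    - {"x":0,"y":0,"z":0.5,"ax":0,"ay":0,"az":0}
    - {"x":0,"y":0,"z":0.5,"ax":0,"ay":0,"az":0}
    - {"x":0,"y":0,"z":0.5,"ax":0,"ay":0,"az":0}
    - {"x":0,"y":0,"z":0.2,"ax":0,"ay":0,"az":0}
    - {"x":0,"y":0,"z":0,"ax":0,"ay":0,"az":0}

```text
time_s: 3.2
tool_pos: [0.6711, 0.0259, 0.1729]
tool_rot: [180.0, 0.1, -1.1]
force: [0.1, -0.1, 0.8]
grip_width: -0.0001
grasp_force: 0.0
```

Request:
jog_arm:
  motion:
    - {"x":0,"y":0,"z":0.1,"ax":0,"ay":0,"az":0}
    - {"x":0,"y":0,"z":0.1,"ax":0,"ay":0,"az":0}
    - {"x":0,"y":0,"z":0.1,"ax":0,"ay":0,"az":0}
    - {"x":0,"y":0,"z":0.1,"ax":0,"ay":0,"az":0}
    - {"x":0,"y":0,"z":0,"ax":0,"ay":0,"az":0}

```text
time_s: 3.7
tool_pos: [0.6714, 0.0259, 0.1693]
tool_rot: [180.0, 0.0, -1.1]
force: [0.3, -0.6, -0.2]
grip_width: 0.0003
grasp_force: 0.0
```

Request:
jog_arm:
  motion:
    - {"x":0,"y":0,"z":0.1,"ax":0,"ay":0,"az":0}
    - {"x":0,"y":0,"z":0.1,"ax":0,"ay":0,"az":0}
    - {"x":0,"y":0,"z":0.1,"ax":0,"ay":0,"az":0}
    - {"x":0,"y":0,"z":0,"ax":0,"ay":0,"az":0}
    - {"x":0,"y":0,"z":0,"ax":0,"ay":0,"az":0}

```text
time_s: 4.2
tool_pos: [0.6714, 0.026, 0.1665]
tool_rot: [180.0, 0.0, -1.1]
force: [-0.4, -0.8, 0.1]
grip_width: 0.0006
grasp_force: 0.0
```

Request:
jog_arm:
  motion:
    - {"x":0,"y":0,"z":0.1,"ax":0,"ay":0,"az":0}
    - {"x":0,"y":0,"z":0.1,"ax":0,"ay":0,"az":0}
    - {"x":0,"y":0,"z":0.0,"ax":0,"ay":0,"az":0}
    - {"x":0,"y":0,"z":0,"ax":0,"ay":0,"az":0}
    - {"x":0,"y":0,"z":0,"ax":0,"ay":0,"az":0}

```text
time_s: 4.7
tool_pos: [0.6715, 0.026, 0.1645]
tool_rot: [180.0, 0.0, -1.1]
force: [-0.1, -0.4, 0.3]
grip_width: 0.0006
grasp_force: 0.0
```

Request:
jog_arm:
  motion:
    - {"x":0,"y":0,"z":0.1,"ax":0,"ay":0,"az":0}
    - {"x":0,"y":0,"z":0.1,"ax":0,"ay":0,"az":0}
    - {"x":0,"y":0,"z":0.0,"ax":0,"ay":0,"az":0}
    - {"x":0,"y":0,"z":0,"ax":0,"ay":0,"az":0}
    - {"x":0,"y":0,"z":0,"ax":0,"ay":0,"az":0}

```text
time_s: 5.2
tool_pos: [0.6715, 0.026, 0.1626]
tool_rot: [180.0, -0.0, -1.1]
force: [0.2, -0.1, 0.4]
grip_width: 0.0002
grasp_force: 0.0
```

Request:
jog_arm:
  motion:
    - {"x":-0.5,"y":0,"z":0,"ax":0,"ay":0,"az":0}
    - {"x":-0.5,"y":0,"z":0,"ax":0,"ay":0,"az":0}
    - {"x":-0.5,"y":0,"z":0.0,"ax":0,"ay":0,"az":0}
    - {"x":-0.4,"y":0,"z":0,"ax":0,"ay":0,"az":0}
    - {"x":0,"y":0,"z":0,"ax":0,"ay":0,"az":0}

```text
time_s: 5.7
tool_pos: [0.6519, 0.0263, 0.1627]
tool_rot: [180.0, 0.0, -1.1]
force: [0.0, -0.5, -0.3]
grip_width: 0.0003
grasp_force: 0.0
```

```bash
python3 - <<'E'
from h import *
o=env.get_obs();print(o["tool_pos"],o["force"])
im=env.read_camera("scene")[125:275,225:425,::-1]
cv2.imwrite("pics/e.png",cv2.resize(im,None,fx=3.8,fy=3.8,interpolation=3))
E
```

```text
[0.65188221 0.02631996 0.1627288 ] [ 0.01013093 -0.53754657 -0.29524184]
```

View pics/e.png

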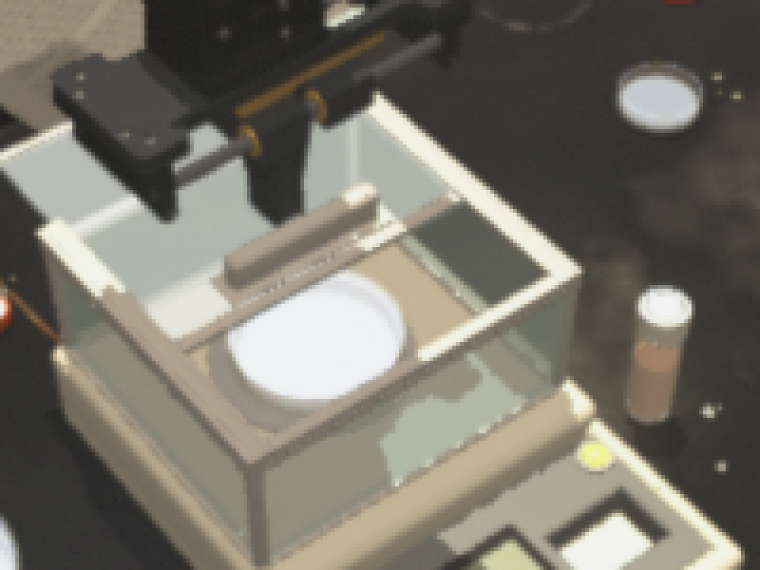

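The tip now sits just behind the ridge, with its lower end hidden by the ridge top (crop (280,215)), so it will engage. I'll start pushing.

Request:
jog_arm:
  motion:
    - {"x":-0.4,"y":0,"z":0,"ax":0,"ay":0,"az":0}
    - {"x":-0.4,"y":0,"z":0,"ax":0,"ay":0,"az":0}
    - {"x":-0.4,"y":0,"z":0.0,"ax":0,"ay":0,"az":0}
    - {"x":-0.4,"y":0,"z":0,"ax":0,"ay":0,"az":0}
    - {"x":-0.4,"y":0,"z":0,"ax":0,"ay":0,"az":0}

```text
time_s: 6.25
tool_pos: [0.6323, 0.027, 0.1626]
tool_rot: [-180.0, -0.0, -1.1]
force: [1.1, 1.6, -0.6]
grip_width: 0.0001
grasp_force: 0.7
```

Request:
jog_arm:
  motion:
    - {"x":-0.4,"y":0,"z":0,"ax":0,"ay":0,"az":0}
    - {"x":-0.4,"y":0,"z":0,"ax":0,"ay":0,"az":0}
    - {"x":-0.4,"y":0,"z":0.0,"ax":0,"ay":0,"az":0}
    - {"x":-0.4,"y":0,"z":0,"ax":0,"ay":0,"az":0}
    - {"x":-0.4,"y":0,"z":0,"ax":0,"ay":0,"az":0}

```text
time_s: 6.75
tool_pos: [0.6122, 0.0272, 0.1627]
tool_rot: [180.0, -0.0, -1.1]
force: [0.3, 0.6, -0.3]
grip_width: 0.0001
grasp_force: 0.7
```

Request:
jog_arm:
  motion:
    - {"x":-0.4,"y":0,"z":0,"ax":0,"ay":0,"az":0}
    - {"x":-0.4,"y":0,"z":0,"ax":0,"ay":0,"az":0}
    - {"x":-0.4,"y":0,"z":0.0,"ax":0,"ay":0,"az":0}
    - {"x":-0.4,"y":0,"z":0,"ax":0,"ay":0,"az":0}
    - {"x":-0.4,"y":0,"z":0,"ax":0,"ay":0,"az":0}

```text
time_s: 7.25
tool_pos: [0.5921, 0.0276, 0.1625]
tool_rot: [180.0, -0.0, -1.1]
force: [1.1, 1.9, -0.4]
grip_width: 0.0005
grasp_force: 0.7
```

```bash
python3 - <<'E'
from h import *
o=env.get_obs();print(o["tool_pos"],o["force"])
im=env.read_camera("scene")[125:275,225:425,::-1]
cv2.imwrite("pics/f.png",cv2.resize(im,None,fx=3.8,fy=3.8,interpolation=3))
E
```

```text
[0.592147   0.02756441 0.1625312 ] [ 1.11862563  1.89760327 -0.38905533]
```

View pics/f.png

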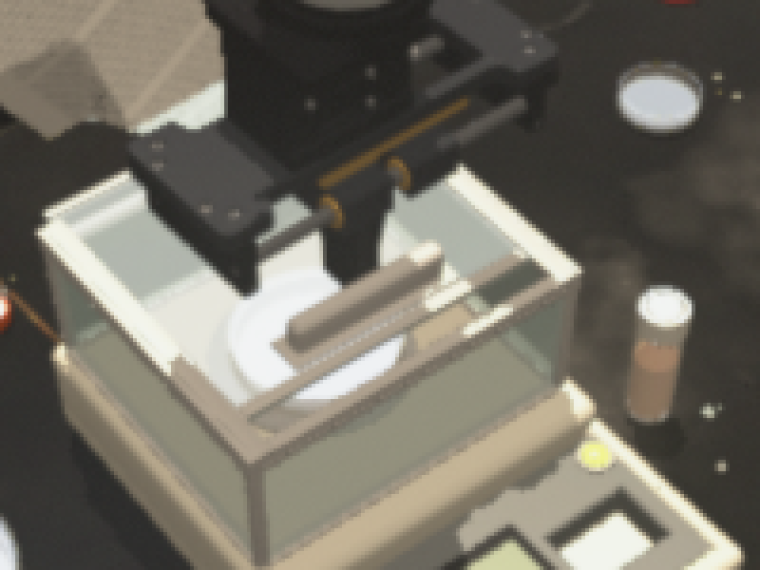

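The lid is sliding with the finger. The front bar (crop (390,345)) is still about 25 mm short of the frame, so I'll go on more slowly.

Request:
jog_arm:
  motion:
    - {"x":-0.3,"y":0,"z":0,"ax":0,"ay":0,"az":0}
    - {"x":-0.3,"y":0,"z":0,"ax":0,"ay":0,"az":0}
    - {"x":-0.3,"y":0,"z":0.0,"ax":0,"ay":0,"az":0}
    - {"x":-0.3,"y":0,"z":0,"ax":0,"ay":0,"az":0}
    - {"x":-0.2,"y":0,"z":0,"ax":0,"ay":0,"az":0}

```text
time_s: 7.8
tool_pos: [0.5781, 0.0279, 0.1625]
tool_rot: [180.0, 0.0, -1.1]
force: [1.2, 1.5, -0.7]
grip_width: 0.0001
grasp_force: 0.6
```

Request:
jog_arm:
  motion:
    - {"x":-0.1,"y":0,"z":0,"ax":0,"ay":0,"az":0}
    - {"x":-0.1,"y":0,"z":0,"ax":0,"ay":0,"az":0}
    - {"x":-0.1,"y":0,"z":0.0,"ax":0,"ay":0,"az":0}
    - {"x":-0.1,"y":0,"z":0,"ax":0,"ay":0,"az":0}
    - {"x":0,"y":0,"z":0,"ax":0,"ay":0,"az":0}

```text
time_s: 8.3
tool_pos: [0.5763, 0.0278, 0.1627]
tool_rot: [-180.0, -0.2, -1.2]
force: [7.1, 1.5, -3.0]
grip_width: 0.0004
grasp_force: 3.3
```

Request:
jog_arm:
  motion:
    - {"x":-0.1,"y":0,"z":0,"ax":0,"ay":0,"az":0}
    - {"x":0,"y":0,"z":0,"ax":0,"ay":0,"az":0}
    - {"x":0,"y":0,"z":0.0,"ax":0,"ay":0,"az":0}
    - {"x":0,"y":0,"z":0,"ax":0,"ay":0,"az":0}
    - {"x":0,"y":0,"z":0,"ax":0,"ay":0,"az":0}

```text
time_s: 8.8
tool_pos: [0.5763, 0.0279, 0.1628]
tool_rot: [-179.9, -0.4, -1.2]
force: [9.4, 0.5, -4.7]
grip_width: -0.0001
grasp_force: 4.5
```

```bash
python3 - <<'E'
from h import *
o=env.get_obs();print(o["tool_pos"],o["force"])
im=env.read_camera("scene")[125:275,225:425,::-1]
cv2.imwrite("pics/g.png",cv2.resize(im,None,fx=3.8,fy=3.8,interpolation=3))
E
```

```text
[0.57625125 0.02786631 0.16276426] [ 9.42008136  0.47409129 -4.67197804]
```

View pics/g.png

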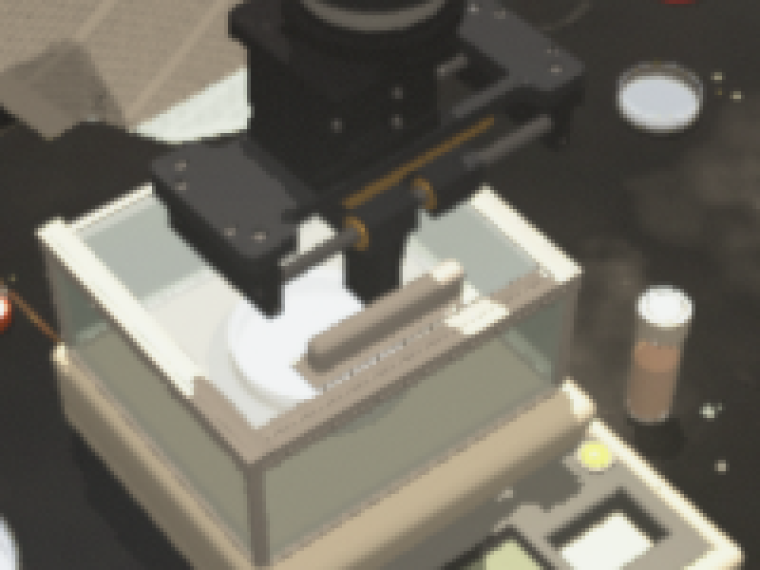

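The lid is shut: its bar meets the front frame and the force rises with no travel. I'll back off, rise, and go over the well at (0.446, -0.017).

Request:
jog_arm:
  motion:
    - {"x":0.6,"y":0,"z":0,"ax":0,"ay":0,"az":0}
    - {"x":0.6,"y":0,"z":0,"ax":0,"ay":0,"az":0}
    - {"x":0,"y":0,"z":-2,"ax":0,"ay":0,"az":0}
    - {"x":0,"y":0,"z":-4,"ax":0,"ay":0,"az":0}
    - {"x":0,"y":0,"z":0,"ax":0,"ay":0,"az":0}

```text
time_s: 9.35
tool_pos: [0.5881, 0.0281, 0.2277]
tool_rot: [180.0, -0.4, -1.1]
force: [0.6, 0.6, -0.1]
grip_width: 0.0009
grasp_force: 0.0
```

Request:
jog_arm:
  motion:
    - {"x":-3,"y":1,"z":0,"ax":0,"ay":0,"az":0}
    - {"x":-4,"y":1.5,"z":0,"ax":0,"ay":0,"az":0}
    - {"x":-4,"y":1.5,"z":0,"ax":0,"ay":0,"az":0}
    - {"x":-2.5,"y":0.8,"z":0,"ax":0,"ay":0,"az":0}
    - {"x":0,"y":0,"z":0,"ax":0,"ay":0,"az":0}

```text
time_s: 9.85
tool_pos: [0.4465, -0.0195, 0.2223]
tool_rot: [179.8, 0.1, -1.3]
force: [0.8, 0.1, 0.1]
grip_width: 0.0006
grasp_force: 0.0
```

Request:
jog_arm:
  motion:
    - {"x":0,"y":-0.2,"z":4,"ax":0,"ay":0,"az":0}
    - {"x":0,"y":0,"z":4,"ax":0,"ay":0,"az":0}
    - {"x":0,"y":0,"z":3.5,"ax":0,"ay":0,"az":0}
    - {"x":0,"y":0,"z":2.3,"ax":0,"ay":0,"az":0}
    - {"x":0,"y":0,"z":0,"ax":0,"ay":0,"az":0}

```text
time_s: 10.35
tool_pos: [0.4471, -0.0149, 0.0813]
tool_rot: [-179.9, 0.4, -1.1]
force: [-0.4, 0.2, -0.1]
grip_width: 0.0005
grasp_force: 0.0
```

```bash
python3 - <<'E'
from h import *
o=env.get_obs();print(o["tool_pos"],o["force"],o["tool_rot"])
im=env.read_camera("scene")[200:340,275:425,::-1]
cv2.imwrite("pics/i.png",cv2.resize(im,None,fx=4,fy=4,interpolation=3))
E
```

```text
[ 0.44705032 -0.01486314  0.08131255] [-0.38483342  0.16960127 -0.11724397] [-179.89252818    0.41870189   -1.08648161]
```

View pics/i.png

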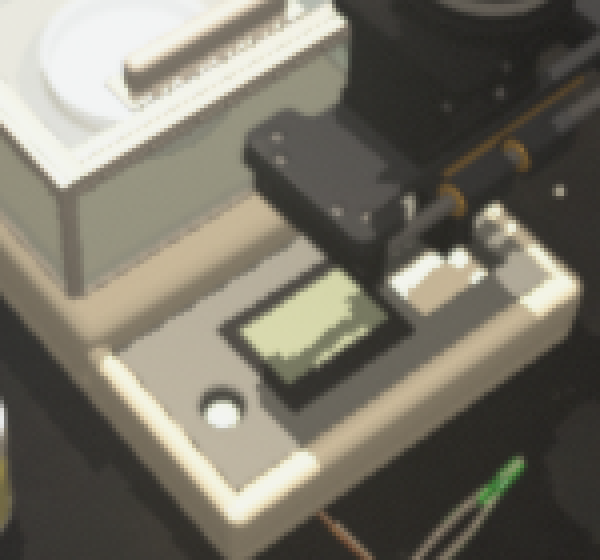

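The tip hangs over the well and hides most of it, with the white key showing around (440,275). I'll lower it into the well, then press gently.

Request:
jog_arm:
  motion:
    - {"x":0,"y":0.2,"z":1,"ax":0,"ay":0,"az":0}
    - {"x":0,"y":0,"z":1,"ax":0,"ay":0,"az":0}
    - {"x":0,"y":0,"z":0.6,"ax":0,"ay":0,"az":0}
    - {"x":0,"y":0,"z":0.4,"ax":0,"ay":0,"az":0}
    - {"x":0,"y":0,"z":0,"ax":0,"ay":0,"az":0}

```text
time_s: 10.9
tool_pos: [0.4492, -0.0176, 0.0541]
tool_rot: [-180.0, 0.0, -1.1]
force: [-1.0, 0.3, -0.1]
grip_width: 0.0004
grasp_force: 0.0
```

Request:
jog_arm:
  motion:
    - {"x":0,"y":0,"z":0.2,"ax":0,"ay":0,"az":0}
    - {"x":0,"y":0,"z":0.2,"ax":0,"ay":0,"az":0}
    - {"x":0,"y":0,"z":0.2,"ax":0,"ay":0,"az":0}
    - {"x":0,"y":0,"z":0,"ax":0,"ay":0,"az":0}
    - {"x":0,"y":0,"z":0,"ax":0,"ay":0,"az":0}

```text
time_s: 11.4
tool_pos: [0.4495, -0.0176, 0.0485]
tool_rot: [180.0, 0.0, -1.1]
force: [0.2, -0.4, 0.4]
grip_width: 0.0009
grasp_force: 0.0
```

Request:
jog_arm:
  motion:
    - {"x":-0.25,"y":0,"z":0,"ax":0,"ay":0,"az":0}
    - {"x":0,"y":0,"z":0.2,"ax":0,"ay":0,"az":0}
    - {"x":0,"y":0,"z":0.2,"ax":0,"ay":0,"az":0}
    - {"x":0,"y":0,"z":0.1,"ax":0,"ay":0,"az":0}
    - {"x":0,"y":0,"z":0,"ax":0,"ay":0,"az":0}

```text
time_s: 11.9
tool_pos: [0.4469, -0.0176, 0.0434]
tool_rot: [180.0, 0.0, -1.1]
force: [-0.4, 0.1, 0.9]
grip_width: 0.0006
grasp_force: 0.7
```

Request:
jog_arm:
  motion:
    - {"x":0,"y":0,"z":0.1,"ax":0,"ay":0,"az":0}
    - {"x":0,"y":0,"z":0.1,"ax":0,"ay":0,"az":0}
    - {"x":0,"y":0,"z":0.1,"ax":0,"ay":0,"az":0}
    - {"x":0,"y":0,"z":0,"ax":0,"ay":0,"az":0}
    - {"x":0,"y":0,"z":0,"ax":0,"ay":0,"az":0}

```text
time_s: 12.4
tool_pos: [0.447, -0.0176, 0.0406]
tool_rot: [180.0, 0.0, -1.1]
force: [-1.2, -0.0, 4.3]
grip_width: 0.0006
grasp_force: 1.9
```

Request:
jog_arm:
  motion:
    - {"x":0,"y":0,"z":0.1,"ax":0,"ay":0,"az":0}
    - {"x":0,"y":0,"z":0.1,"ax":0,"ay":0,"az":0}
    - {"x":0,"y":0,"z":0.05,"ax":0,"ay":0,"az":0}
    - {"x":0,"y":0,"z":0,"ax":0,"ay":0,"az":0}
    - {"x":0,"y":0,"z":0,"ax":0,"ay":0,"az":0}

```text
time_s: 12.9
tool_pos: [0.447, -0.0176, 0.0392]
tool_rot: [180.0, 0.0, -1.1]
force: [-5.9, 0.5, 16.3]
grip_width: 0.0003
grasp_force: 7.9
```

Request:
jog_arm:
  motion:
    - {"x":0,"y":0,"z":0,"ax":0,"ay":0,"az":0}
    - {"x":0,"y":0,"z":0,"ax":0,"ay":0,"az":0}
    - {"x":0,"y":0,"z":-0.5,"ax":0,"ay":0,"az":0}
    - {"x":0,"y":0,"z":-1,"ax":0,"ay":0,"az":0}
    - {"x":0,"y":0,"z":-1.5,"ax":0,"ay":0,"az":0}

```text
time_s: 13.4
tool_pos: [0.4466, -0.0174, 0.0679]
tool_rot: [-180.0, 0.0, -1.1]
force: [0.2, 0.3, -0.3]
grip_width: 0.0005
grasp_force: 0.0
```

Request:
jog_arm:
  motion:
    - {"x":0,"y":0,"z":-4,"ax":0,"ay":0,"az":0}
    - {"x":0,"y":0,"z":-4,"ax":0,"ay":0,"az":0}
    - {"x":0,"y":0,"z":-4,"ax":0,"ay":0,"az":0}
    - {"x":0,"y":0,"z":-4,"ax":0,"ay":0,"az":0}
    - {"x":0,"y":0,"z":0,"ax":0,"ay":0,"az":0}

```text
time_s: 13.9
tool_pos: [0.4508, -0.0175, 0.2339]
tool_rot: [179.9, -0.7, -1.1]
force: [0.0, -0.2, 0.5]
grip_width: 0.0008
grasp_force: 0.0
```

```bash
python3 - <<'E'
from h import *
o=env.get_obs();print(o["tool_pos"],o["force"])
im=env.read_camera("scene")[120:370,170:450,::-1]
cv2.imwrite("pics/j.png",cv2.resize(im,None,fx=2.3,fy=2.3,interpolation=3))
E
```

```text
[ 0.45079428 -0.01750556  0.23393983] [ 0.02792211 -0.15217386  0.51153211]
```

View pics/j.png

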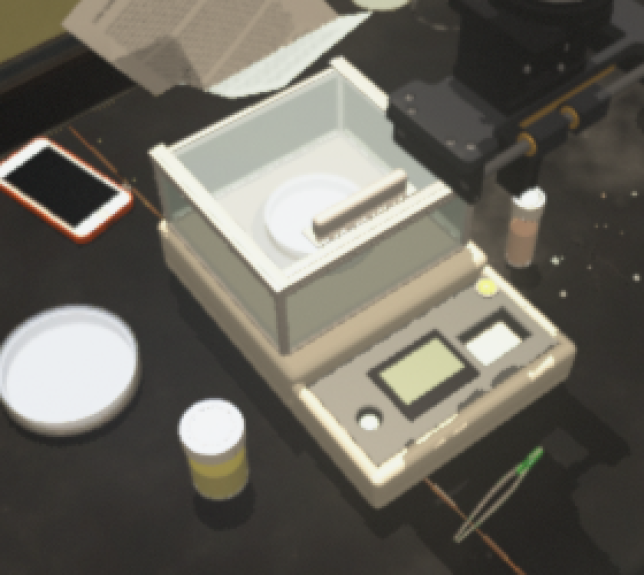

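The lid is shut, the tare key is up again (crop (493,342)), everything else is in place, and the arm is clear.

```bash
python3 -c "
from cell import env
print(env.sign_off())"
```

```text
the job is handed in; nothing more can be done
None
```

I pushed the lid shut, pressed the tare key fully down (16 N at the stop) and released it, and handed the job in at about 14 s; the sign-off gave no verdict.

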